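# Clamp the clay extruder's barrel into its bench saddle

## Task

The clay extruder's steel barrel lies in its open bench clamp. Swing the yellow cap over the barrel and press it fully home, then draw the swing bolt out by its red knob, swing it upright into the cap's slot and ease it down so that its collar sits flat behind the lip and holds the cap shut. Do it gently, without crushing the barrel or jamming the bolt against the cap, leave the barrel lying in its saddle and the moulds, dish and tin where they are, and let go at the end.

Things in the scene. Friction and masses are not known exactly. Their poses are not given: they have to be found in the camera images.
- clamp: blue steel bench clamp on a grey 200 x 100 mm foot plate, screwed to the bench (cannot move). Origin: on the bench under the barrel's axis. Its y axis runs along the barrel, z is up, +x points to the cap's hinge side and -x to the swing bolt's side. The cap and the bolt both swing in its x-z plane (y = 0).
- saddle (a point): the middle of the barrel's axis line over the saddle, 80 mm above the bench, x = y = 0 in the clamp's frame; the barrel's middle should stay within 35 mm of it
- cap_hinge (a point): hinge axis of the cap (parallel to the clamp's y), at x +50, z +85 mm in the clamp's frame
- cap_knob (a point): centre of the red disc knob on the cap: 26 mm across, 14 mm thick along the clamp's y (pinch its two flat faces; it pivots between the fingers at a light grip). With the cap shut it stands at x -25, z 150 mm in the clamp's frame, on a 10 mm stem 31 mm above the cap's crown (crown top 118 mm). It goes round the cap hinge at a radius of 99 mm.
- slot (a point): point on the cap's lug where the bolt's collar sits: middle of the 16 mm wide slot that opens to -x, on the lug's 10 mm thick plate (50 mm wide along y). Cap shut: x -78, z 92 mm in the clamp's frame. The lug's outer edge (x -94 to -100) carries a lip 5 mm high.
- cap (a joint): angle of the yellow cap, rad: 0 shut on the barrel, larger is opened up and over towards +x (to 1.7). It starts at 1.0 to 1.5. Stiff hinge (0.3 N m, about 3 to 4 N at the knob): it stays where it is left. From about 0.12 down a rubber liner is squeezed (about 3 N more at the knob); at 0 the crown is felt to meet the barrel hard. Home is below 0.03.
- bolt_pivot (a point): pivot axis of the swing bolt (parallel to the clamp's y), at x -78, z +30 mm in the clamp's frame
- bolt_knob (a point): centre of the red disc knob at the bolt's end: 26 mm across, 14 mm thick along the clamp's y (pinch its flat faces). 100 mm from the bolt pivot when not drawn out. Collar below it: 24 mm across, 10 mm thick, its underside 39 mm from the knob's centre; the shaft is 8 mm thick.
- bolt (a joint): angle of the swing bolt, rad: 0 upright in the slot (stop), larger leans out to -x (to 1.4). It starts at 0.95 to 1.3 and stays where it is left (0.15 N m).
- draw (a joint): how far the bolt is drawn out along its own length, m: 0 in, stop at 0.0125. A spring pulls it in: 4 N at 0, 8 N at 8 mm, 10 N at the stop. To swing past the lip it must be drawn out about 10 mm (cap home); seated behind the lip it reads about 0.001 (must be below 0.004), on the lip 0.006.
- barrel: loose steel extruder barrel, closed tube 60 mm across, 240 mm long, about 0.75 kg, lying in the saddle. Origin at its middle on the axis, its y axis along it. Not to be pressed with more than 60 N (some 40 N down on the cap's knob, or 20 N down on the seated bolt).
- mould_a: bystander: round fired-clay mould, 92 mm across, 24 mm high, origin under its centre; leave alone
- mould_b: bystander: rectangular fired-clay mould 75 x 60 x 22 mm, origin under its centre; leave alone
- dish: bystander: white dish 100 mm across, 35 mm high, origin under its centre; leave alone
- tin: bystander: painted tin, blue with yellow and pink bands, 80 mm across, 101 mm high, origin under its centre; leave alone

How it is judged:
By the outcome, as a careful person would: the job done as asked, in the order asked, and still so for the second after the job is handed in, with the robot touching nothing.
It also fails if it takes over 69 s, if anything falls off the work surface, if the arm or the gripper's body presses on something with over 40 N, if the wrist force passes 120 N, or if a joint passes its speed limit or range.

## Robot

A 6-joint arm with a two-finger parallel gripper is mounted at the origin on the work surface. World frame = base frame: x ahead of the robot, y to its left, z up, the work surface at z = 0. Lengths are in m, angles in rad, forces in N, time in s.
With the tool pointing down it reaches from about 0.3 to 0.775 m from the base axis. Payload 14.6 kg.
Tool frame: the origin (TCP) lies on the centre line of the jaws, within the pads' length; the fingertips stand 25 mm ahead of it and the grasp point (between the pads) lies 6 mm ahead of it (ctrl.tip_reach is the distance from the TCP to the fingertips, in m); z points along the fingers, y is the line along which they close (so a half turn about z gives the same grasp; the last joint's range is limited). The gripper opens to 94 mm and grips with 3 to 60 N. Pads are 16 mm wide; open, the fingers measure 119 mm over their backs; the gripper's body (75 mm by 177 mm) begins 78 mm behind the grasp point.
Start: joints at [1.237, 0.3, 1.521, -0, 1.321, -0.067], TCP at [0.145, 0.531, 0.204] pointing down, gripper open.
Joint ranges: [-3.03, 3.03], [-0.79, 2.21], [0.23, 2.52], [-1.04, 4.18], [0, 3.07], [-2.55, 2.55]. Speed limits (rad/s): [2.22, 2.22, 2.57, 3.14, 3.14, 3.14].

## Interface

Orientations are given as [roll, pitch, yaw] about the fixed x, y, z axes, in that order (R = Rz(yaw) Ry(pitch) Rx(roll)).
In Python, from station import ctrl gives the robot as it stands. The module is installed in compiled form; this text tells all that it offers.
- The arm moves only by the tool apply_moves, never from a script. Its argument "deltas" is a list of rows, each a list of 7 numbers: the closure in counts, from 0 (fully open) to 255 (shut), then the shift along the world's x, y, z in cm, then the turn, a rotation vector about the world's x, y, z in rad. In form: [[jaw, tx, ty, tz, ax, ay, az], ...]. A call has 1 to 10 rows; each row shifts and turns the commanded pose from where the row before left it; what a row does not reach is not made up. A row lasts 1/10 s, in which the tool goes at most 50 mm and 8.59 degrees, less where a joint would pass 70% of its speed; a pose out of reach is approached as far as the arm can. A call with a gripper value outside its range is refused whole. The fingers move at their own pace and stop on an object; "grip_force" is the grip in N (left out, the last holds). Time passes only in rows, so rows that do not move let the fingers close. It gives the time, the measured TCP pose, the force, the opening and the grip force at its end, in the units of the state.
- ctrl.get_obs(): the state, without advancing time (a new reading comes with each control period).
- ctrl.camera(name): name is "scene" or "side" or "wrist"; returns a dict with "img" (480x640x3 uint8, red, green, blue), "K" (3x3 intrinsics, pixels), "pose" (4x4, takes a point from camera to world coordinates); the wrist camera has in their place "hand_eye" (4x4, takes a point from camera to tool coordinates, whose origin is the TCP and whose axes are the flange's). Camera axes: x right, y up, looking along -z (the intrinsics and any distortion apply to the point x, -y, -z); pixel columns grow to the right and rows downward; lengths in m; the calibration is good to about 2 mm. The wrist camera is an equidistant fisheye: a pixel r from the principal point sees the ray r / f radians off the axis. A picture is of the moment at which its call begins: read the wrist's pose just before it. There is no depth.
- ctrl.hand_in(): hands the job in; it is judged then, once.
The state is a dict: "time_s": time; "qpos": joint angles; "joint_vel": joint speeds; "tau": joint torques, N m; "ee_pos": TCP position; "eef_rot": TCP orientation; "force": force on the tool from outside, world axes, zero at the start; "moment": the same for the moment, N m; "grip_width": finger opening in m; "grip_force": force on a finger pad.
Only numpy, scipy, OpenCV 4.12 (cv2) and the standard library are available. Lean on these libraries where they do the work, as an engineer would, in place of code of your own. Each camera call takes 0.05 s, during which the arm holds its last target. There are 200 camera calls.

## Working session

There is one attempt and no reset: what is moved stays moved. The work goes in short steps, Python scripts to look and compute and a tool call to move; the robot and the scene stay as the last step left them, time stands still between calls to the robot, and variables do not carry over. Pictures are saved under pics/ and viewed, at most 10 in all, crops included, and the job is handed in when it is done.

Besides the shell and the picture viewer there is one more tool, called after "Emit:" by a JSON object that holds its "api" and its "payload", one argument or row to a line. apply_moves: Moves the arm, as the interface text tells. Its arguments: {"type":"object","properties":{"deltas":{"type":"array"},"grip_force":{"type":"number"}},"required":["deltas"]}

```bash
mkdir -p pics
python3 - <<'E'
from station import ctrl
import cv2,numpy as np
for n in("scene","side"):
    c=ctrl.camera(n); cv2.imwrite(f"pics/{n}0.png",c["img"][:,:,::-1]); print(n,c["K"].round(1).tolist(),c["pose"].round(3).tolist(),[k for k in c])
o=ctrl.get_obs();print({k:np.round(v,3).tolist() for k,v in o.items()})
E
```

```text
scene [[494.5, 0.0, 317.5], [0.0, 494.5, 237.3], [0.0, 0.0, 1.0]] [[-0.882, -0.392, 0.26, 0.806], [0.471, -0.753, 0.459, 0.509], [0.016, 0.528, 0.849, 1.061], [0.0, 0.0, 0.0, 1.0]] ['img', 'K', 'pose']
side [[435.0, 0.0, 316.3], [0.0, 435.0, 237.3], [0.0, 0.0, 1.0]] [[0.818, 0.395, -0.418, 0.169], [-0.575, 0.583, -0.574, -0.476], [0.017, 0.71, 0.704, 0.719], [0.0, 0.0, 0.0, 1.0]] ['img', 'K', 'pose']
{'time_s': 0.1, 'qpos': [1.237, 0.3, 1.521, 0.0, 1.321, -0.067], 'joint_vel': [-0.001, -0.002, -0.002, 0.001, 0.001, 0.001], 'tau': [-0.001, -53.264, -35.328, 0.071, 0.023, -0.0], 'ee_pos': [0.145, 0.53, 0.204], 'eef_rot': [-3.141, -0.0, 2.875], 'force': [0.562, -0.758, 0.058], 'moment': [0.013, 0.035, 0.039], 'grip_force': 0.0, 'grip_width': 0.094}
```

View pics/scene0.png

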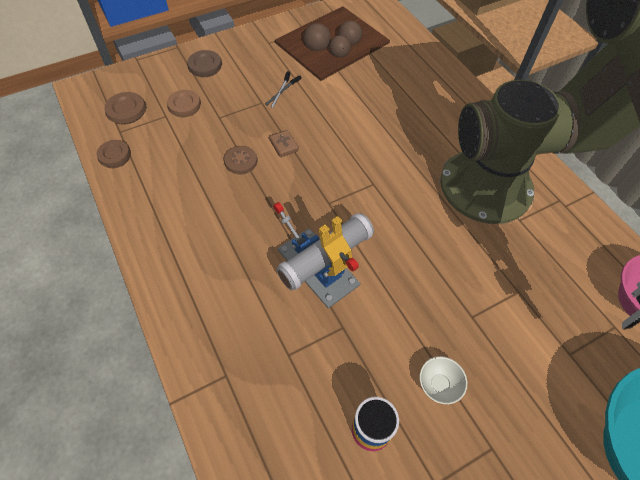

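View pics/side0.png

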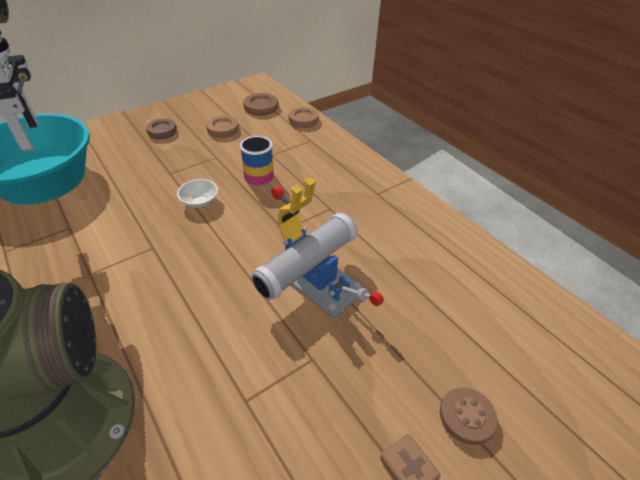

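The scene view shows the barrel from (290,275) to (363,230), the bolt knob at (280,209) and the cap knob at (352,265). In the side view the cap knob is at (278,192) and the bolt knob at (376,298). Next I triangulate the knobs.

```bash
cat > h.py <<'E'
from station import ctrl
import cv2,numpy as np
def red(img,box=None):
    hsv=cv2.cvtColor(img,cv2.COLOR_RGB2HSV); h,s,v=cv2.split(hsv)
    m=(((h<6)|(h>174))&(s>170)&(v>80)).astype(np.uint8)
    n,l,st,ce=cv2.connectedComponentsWithStats(m)
    return [(ce[i].round(1),int(st[i,4]),st[i,:4].tolist()) for i in range(1,n) if st[i,4]>25]
def ray(c,uv):
    d=np.linalg.inv(c["K"])@[uv[0],uv[1],1]; d=np.array([d[0],-d[1],-d[2]])
    d=c["pose"][:3,:3]@d; return c["pose"][:3,3],d/np.linalg.norm(d)
def tri(r1,r2):
    (a,d),(b,e)=r1,r2
    s=np.linalg.lstsq(np.c_[d,-e],b-a,rcond=None)[0]
    p,q=a+s[0]*d,b+s[1]*e; return (p+q)/2,np.linalg.norm(p-q)
def onz(r,z): return r[0]+r[1]*(z-r[0][2])/r[1][2]
E
python3 - <<'E'
from h import *
a=ctrl.camera("scene");b=ctrl.camera("side")
A=red(a["img"]);B=red(b["img"]);print(A);print(B)
for x in A:
  for y in B:
    p,g=tri(ray(a,x[0]),ray(b,y[0]))
    if g<.015: print(x[0],y[0],p.round(4),round(g,4))
for u in [(290,275),(363,230)]: print(onz(ray(a,u),.08).round(3))
for u in [(264,285),(346,226)]: print(onz(ray(b,u),.08).round(3))
E
```

```text
[(array([278. , 207.4]), 73, [273, 202, 11, 12]), (array([351.9, 264.1]), 108, [346, 258, 13, 13])]
[(array([276.8, 191.9]), 116, [271, 186, 13, 14]), (array([376., 298.]), 141, [370, 291, 13, 15])]
[278.  207.4] [376. 298.] [ 0.5496 -0.1437  0.0766] 0.0006
[351.9 264.1] [276.8 191.9] [0.5017 0.1182 0.173 ] 0.0002
[0.606 0.037 0.08 ]
[0.401 0.01  0.08 ]
[ 0.394 -0.004  0.08 ]
[0.621 0.038 0.08 ]
```

Emit:
{"api": "apply_moves", "payload": {
  "deltas": [
    [0,2.55,-2.95,0.8,0,0,-0.08],
    [0,2.55,-2.95,0.8,0,0,-0.08],
    [0,2.55,-2.95,0.8,0,0,-0.08],
    [0,2.55,-2.95,0.8,0,0,-0.08],
    [0,2.55,-2.95,0.8,0,0,-0.08],
    [0,2.55,-2.95,0.8,0,0,-0.08],
    [80,2.55,-2.95,0.8,0,0,-0.08],
    [80,2.55,-2.95,0,0,0,-0.08],
    [80,2.55,-2.95,0,0,0,-0.08],
    [80,2.55,-2.95,0,0,0,-0.08]
  ],
  "grip_force": 12
}}

```text
time_s: 1.2
ee_pos: [0.4008, 0.2341, 0.2605]
eef_rot: [3.141, -0.0, 2.072]
force: [1.5, 1.2, 0.0]
grip_width: 0.066
grip_force: 0.0
```

Emit:
{"api": "apply_moves", "payload": {
  "deltas": [
    [80,2.55,-2.95,0,0,0,-0.08],
    [80,2.55,-2.95,0,0,0,-0.08],
    [80,2.55,-2.95,0,0,0,-0.08],
    [80,2.55,-2.95,0,0,0,-0.083],
    [80,0,0,0,0,0,0],
    [80,0,0,0,0,0,0]
  ]
}}

```text
time_s: 1.8
ee_pos: [0.502, 0.1172, 0.26]
eef_rot: [-3.141, -0.0, 1.751]
force: [0.0, 0.5, -1.1]
grip_width: 0.0641
grip_force: 0.0
```

```bash
cat >> h.py <<'E'
from scipy.spatial.transform import Rotation as Ro
def wrist():
    o=ctrl.get_obs(); c=ctrl.camera("wrist"); return o,c
def wray(o,c,uv):
    K=c["K"]; d=np.array([(uv[0]-K[0,2]),(uv[1]-K[1,2])]); r=np.linalg.norm(d); t=r/K[0,0]
    v=np.array([d[0]/r*np.sin(t),-d[1]/r*np.sin(t),-np.cos(t)])
    R=Ro.from_euler("xyz",o["eef_rot"]).as_matrix(); H=c["hand_eye"]
    return np.array(o["ee_pos"])+R@H[:3,3],R@H[:3,:3]@v
E
python3 - <<'E'
from h import *
o,c=wrist(); print({k:np.round(o[k],4).tolist() for k in("time_s","ee_pos","eef_rot","force","grip_width")})
print(c["hand_eye"].round(3).tolist(),c["K"].round(1).tolist())
cv2.imwrite("pics/w0.png",c["img"][:,:,::-1])
for x in red(c["img"]):
  r=wray(o,c,x[0]); print(x, onz(r,.173).round(4),onz(r,.0766).round(4))
E
```

```text
{'time_s': 1.8, 'ee_pos': [0.502, 0.1172, 0.26], 'eef_rot': [-3.1407, -0.0002, 1.7511], 'force': [0.0062, 0.5055, -1.0621], 'grip_width': 0.0641}
[[-0.001, 0.968, 0.252, 0.074], [1.0, 0.0, 0.0, -0.001], [0.0, 0.252, -0.968, -0.18], [0.0, 0.0, 0.0, 1.0]] [[371.6, 0.0, 312.6], [0.0, 371.6, 239.6], [0.0, 0.0, 1.0]]
(array([315.2, 243.4]), 617, [306, 227, 19, 34]) [0.5027 0.1191 0.173 ] [0.5079 0.0935 0.0766]
(array([314.2, 422.9]), 181, [309, 414, 12, 18]) [ 0.5336 -0.0537  0.173 ] [ 0.55   -0.1416  0.0766]
```

View pics/w0.png

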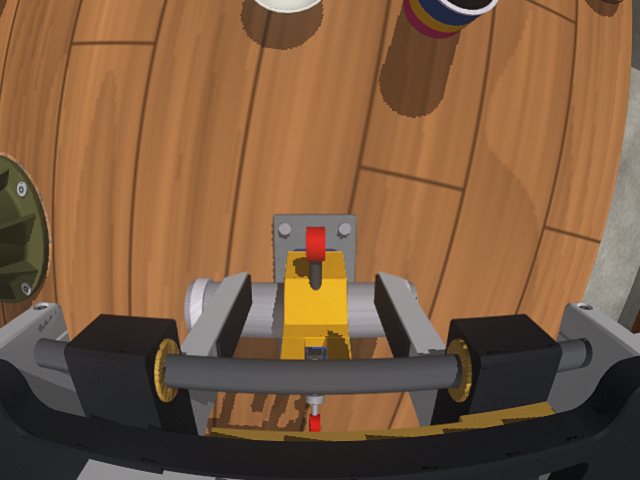

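The wrist view has the cap knob at (315,243) under the grasp point. The bolt knob at (314,423) lies on the same line, so the yaw is right. Lowering to pinch the cap knob.

Emit:
{"api": "apply_moves", "payload": {
  "deltas": [
    [80,0,0.15,-2.5,0,0,0],
    [80,0,0,-2.5,0,0,0],
    [80,0,0,-2.1,0,0,0],
    [80,0,0,-1.0,0,0,0],
    [255,0,0,0,0,0,0],
    [255,0,0,0,0,0,0],
    [255,0,0,0,0,0,0],
    [255,0,0,0,0,0,0],
    [255,0,0,0,0,0,0],
    [255,0,0,0,0,0,0]
  ],
  "grip_force": 12
}}

```text
time_s: 2.85
ee_pos: [0.5021, 0.119, 0.1797]
eef_rot: [3.141, -0.0, 1.752]
force: [-0.9, -0.7, 0.5]
grip_width: 0.0201
grip_force: 0.0
```

Emit:
{"api": "apply_moves", "payload": {
  "deltas": [
    [255,0,0,0,0,0,0],
    [255,0,0,0,0,0,0],
    [255,0,0,0,0,0,0]
  ]
}}

```text
time_s: 3.15
ee_pos: [0.5033, 0.1192, 0.1798]
eef_rot: [3.138, 0.0, 1.752]
force: [10.3, 2.5, -3.4]
grip_width: 0.0136
grip_force: 12.0
```

Run:
```python
import numpy as np
u=np.array([-.179,.984])
ph=np.radians(np.linspace(62.5,139.1,21)); x=9.9*np.cos(ph); z=9.9*np.sin(ph)
for a,b in zip(np.diff(x),np.diff(z)): print((u*a).round(2),round(b,2))
```

```text
[ 0.11 -0.59] 0.29
[ 0.11 -0.6 ] 0.25
[ 0.11 -0.62] 0.2
[ 0.11 -0.63] 0.16
[ 0.12 -0.64] 0.12
[ 0.12 -0.65] 0.07
[ 0.12 -0.65] 0.03
[ 0.12 -0.65] -0.01
[ 0.12 -0.65] -0.06
[ 0.12 -0.64] -0.1
[ 0.12 -0.64] -0.15
[ 0.11 -0.62] -0.19
[ 0.11 -0.61] -0.23
[ 0.11 -0.59] -0.27
[ 0.1  -0.57] -0.31
[ 0.1  -0.55] -0.35
[ 0.1  -0.53] -0.39
[ 0.09 -0.5 ] -0.42
[ 0.09 -0.47] -0.45
[ 0.08 -0.44] -0.49
```

Emit:
{"api": "apply_moves", "payload": {
  "deltas": [
    [255,0.15,0.03,0,0,0,0],
    [255,0.11,-0.59,0.29,0,0,0],
    [255,0.11,-0.6,0.25,0,0,0],
    [255,0.11,-0.62,0.2,0,0,0],
    [255,0.11,-0.63,0.16,0,0,0],
    [255,0,0,0,0,0,0]
  ]
}}

```text
time_s: 3.75
ee_pos: [0.5082, 0.0938, 0.1889]
eef_rot: [3.141, 0.001, 1.751]
force: [1.4, -2.2, 3.0]
grip_width: 0.0134
grip_force: 12.0
```

Emit:
{"api": "apply_moves", "payload": {
  "deltas": [
    [255,0.12,-0.64,0.12,0,0,0],
    [255,0.12,-0.65,0.07,0,0,0],
    [255,0.12,-0.65,0.03,0,0,0],
    [255,0.12,-0.65,-0.01,0,0,0],
    [255,0.12,-0.65,-0.06,0,0,0],
    [255,0.12,-0.64,-0.1,0,0,0],
    [255,0,0,0,0,0,0]
  ]
}}

```text
time_s: 4.45
ee_pos: [0.5154, 0.0547, 0.1899]
eef_rot: [3.141, 0.001, 1.751]
force: [-2.7, -4.1, 9.3]
grip_width: 0.0137
grip_force: 12.0
```

Emit:
{"api": "apply_moves", "payload": {
  "deltas": [
    [255,0.12,-0.64,-0.03,0,0,0],
    [255,0.11,-0.62,-0.14,0,0,0],
    [255,0.11,-0.61,-0.2,0,0,0],
    [255,0.11,-0.59,-0.27,0,0,0],
    [255,0.1,-0.57,-0.31,0,0,0],
    [255,0,0,0,0,0,0]
  ]
}}

```text
time_s: 5.05
ee_pos: [0.521, 0.0239, 0.1801]
eef_rot: [3.141, 0.002, 1.751]
force: [0.0, -8.0, 7.3]
grip_width: 0.0139
grip_force: 12.0
```

Emit:
{"api": "apply_moves", "payload": {
  "deltas": [
    [255,0.1,-0.62,-0.27,0,0,0],
    [255,0.1,-0.57,-0.35,0,0,0],
    [255,0.09,-0.5,-0.42,0,0,0],
    [255,0,0,0,0,0,0]
  ]
}}

```text
time_s: 5.45
ee_pos: [0.5241, 0.0069, 0.1694]
eef_rot: [3.14, 0.003, 1.751]
force: [3.1, -7.6, 4.2]
grip_width: 0.0139
grip_force: 12.0
```

Emit:
{"api": "apply_moves", "payload": {
  "deltas": [
    [255,0.05,-0.53,-0.42,0,0,0],
    [255,0.05,-0.25,-0.23,0,0,0],
    [255,0,0,0,0,0,0]
  ]
}}

```text
time_s: 5.75
ee_pos: [0.5254, -0.0005, 0.163]
eef_rot: [3.139, 0.002, 1.751]
force: [6.4, -5.7, 2.2]
grip_width: 0.0137
grip_force: 12.0
```

Emit:
{"api": "apply_moves", "payload": {
  "deltas": [
    [255,0.08,-0.22,-0.25,0,0,0],
    [255,0.02,-0.15,-0.18,0,0,0],
    [255,0,0,0,0,0,0]
  ]
}}

```text
time_s: 6.05
ee_pos: [0.5262, -0.0043, 0.1588]
eef_rot: [3.14, 0.003, 1.751]
force: [3.1, -6.5, 4.0]
grip_width: 0.0136
grip_force: 12.0
```

Emit:
{"api": "apply_moves", "payload": {
  "deltas": [
    [255,0,-0.1,-0.15,0,0,0],
    [255,0,0,0,0,0,0]
  ]
}}

```text
time_s: 6.25
ee_pos: [0.5263, -0.0053, 0.1576]
eef_rot: [3.139, 0.003, 1.751]
force: [4.0, -7.0, 5.7]
grip_width: 0.014
grip_force: 12.0
```

Emit:
{"api": "apply_moves", "payload": {
  "deltas": [
    [255,0,-0.08,-0.12,0,0,0],
    [255,0,0,0,0,0,0]
  ]
}}

```text
time_s: 6.45
ee_pos: [0.5265, -0.006, 0.1565]
eef_rot: [3.139, 0.003, 1.751]
force: [3.9, -6.7, 6.4]
grip_width: 0.0139
grip_force: 12.0
```

Emit:
{"api": "apply_moves", "payload": {
  "deltas": [
    [255,0,-0.03,-0.12,0,0,0],
    [255,0,0,0,0,0,0]
  ]
}}

```text
time_s: 6.65
ee_pos: [0.5266, -0.0065, 0.1556]
eef_rot: [3.139, 0.003, 1.751]
force: [2.5, -7.2, 8.7]
grip_width: 0.0141
grip_force: 12.0
```

Emit:
{"api": "apply_moves", "payload": {
  "deltas": [
    [255,0,-0.05,-0.12,0,0,0],
    [255,0,0,0,0,0,0]
  ]
}}

```text
time_s: 6.85
ee_pos: [0.5266, -0.007, 0.1544]
eef_rot: [3.138, 0.003, 1.751]
force: [3.4, -8.4, 10.4]
grip_width: 0.0138
grip_force: 12.0
```

Emit:
{"api": "apply_moves", "payload": {
  "deltas": [
    [255,0,-0.03,-0.12,0,0,0],
    [255,0,0,0,0,0,0]
  ]
}}

```text
time_s: 7.05
ee_pos: [0.5267, -0.0074, 0.1533]
eef_rot: [3.138, 0.003, 1.751]
force: [3.6, -8.9, 9.4]
grip_width: 0.014
grip_force: 12.0
```

Emit:
{"api": "apply_moves", "payload": {
  "deltas": [
    [255,0,-0.06,-0.12,0,0,0],
    [255,0,0,0,0,0,0]
  ],
  "grip_force": 22
}}

```text
time_s: 7.25
ee_pos: [0.5269, -0.0082, 0.1524]
eef_rot: [3.138, 0.004, 1.751]
force: [3.4, -8.8, 11.5]
grip_width: 0.0137
grip_force: 22.0
```

Emit:
{"api": "apply_moves", "payload": {
  "deltas": [
    [255,0,-0.06,-0.12,0,0,0],
    [255,0,0,0,0,0,0]
  ]
}}

```text
time_s: 7.45
ee_pos: [0.527, -0.0088, 0.1513]
eef_rot: [3.137, 0.004, 1.751]
force: [3.9, -10.4, 12.5]
grip_width: 0.0135
grip_force: 22.0
```

Run:
```python
from h import *
a=ctrl.camera("scene")["img"][180:320,240:420];b=ctrl.camera("side")["img"][150:340,220:420]
im=np.zeros((600,800,3),np.uint8)
p=cv2.resize(a,(400,311),interpolation=cv2.INTER_CUBIC);q=cv2.resize(b,(400,380),interpolation=cv2.INTER_CUBIC)
im[:311,:400]=p;im[:380,400:]=q
cv2.imwrite("pics/c1.png",im[:380,:,::-1])
```

```text
(no output)
```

View pics/c1.png

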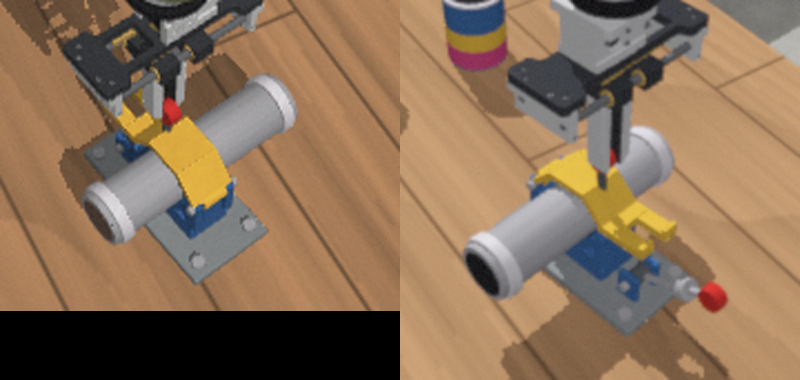

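The cap is nearly shut, with its yellow lug pointing toward the bolt and the knob between the fingers. I'll release, rise and look from above, then press down on the knob's top with closed fingertips.

Emit:
{"api": "apply_moves", "payload": {
  "deltas": [
    [80,0,0,0,0,0,0],
    [80,0,0,0,0,0,0],
    [80,0,0,0,0,0,0],
    [80,0,0,1,0,0,0],
    [80,0,0,2.5,0,0,0],
    [80,0,0,2.5,0,0,0],
    [80,0,0,1,0,0,0],
    [80,0,0,0,0,0,0],
    [80,0,0,0,0,0,0]
  ]
}}

```text
time_s: 8.45
ee_pos: [0.5252, -0.0066, 0.2186]
eef_rot: [-3.141, -0.0, 1.752]
force: [-0.1, -0.3, 0.1]
grip_width: 0.0648
grip_force: 0.0
```

```bash
cat > look.py <<'E'
from h import *
o,c=wrist(); print({k:np.round(o[k],4).tolist() for k in("time_s","ee_pos","force","grip_width")})
a=ctrl.camera("scene");b=ctrl.camera("side")
for x in red(c["img"]):
  r=wray(o,c,x[0]); print("w",x, onz(r,.15).round(4),onz(r,.0766).round(4))
A=red(a["img"]);B=red(b["img"]);print(A,B)
for x in A:
  for y in B:
    p,g=tri(ray(a,x[0]),ray(b,y[0]))
    if g<.01: print("tri",p.round(4),round(g,4))
E
python3 look.py
```

```text
{'time_s': 8.45, 'ee_pos': [0.5252, -0.0066, 0.2186], 'force': [-0.0902, -0.2513, 0.1308], 'grip_width': 0.0648}
w (array([314.9, 244.5]), 729, [305, 227, 21, 36]) [ 0.5248 -0.0006  0.15  ] [ 0.5287 -0.0204  0.0766]
w (array([314.4, 354.6]), 132, [308, 349, 14, 11]) [ 0.5406 -0.0884  0.15  ] [ 0.5492 -0.134   0.0766]
[(array([277.9, 207.4]), 73, [273, 202, 11, 12]), (array([315.6, 229.7]), 96, [310, 224, 12, 12])] [(array([320.3, 228.4]), 117, [315, 222, 12, 14]), (array([376., 298.]), 140, [370, 291, 13, 15])]
tri [ 0.5497 -0.1438  0.0766] 0.0004
tri [ 5.232e-01 -5.000e-04  1.550e-01] 0.0007
```

Emit:
{"api": "apply_moves", "payload": {
  "deltas": [
    [255,-0.1,0.45,0,0,0,0],
    [255,0,0,0,0,0,0],
    [255,0,0,0,0,0,0],
    [255,0,0,0,0,0,0],
    [255,0,0,0,0,0,0],
    [255,0,0,-1.2,0,0,0],
    [255,0,0,-0.8,0,0,0],
    [255,0,0,-0.3,0,0,0],
    [255,0,0,0,0,0,0]
  ],
  "grip_force": 10
}}

```text
time_s: 9.5
ee_pos: [0.5243, -0.0022, 0.1958]
eef_rot: [-3.14, -0.0, 1.752]
force: [0.6, 0.1, 0.9]
grip_width: 0.0003
grip_force: 0.0
```

Emit:
{"api": "apply_moves", "payload": {
  "deltas": [
    [255,0,0,-0.2,0,0,0],
    [255,0,0,-0.2,0,0,0],
    [255,0,0,0,0,0,0]
  ]
}}

```text
time_s: 9.8
ee_pos: [0.5245, -0.0022, 0.1924]
eef_rot: [-3.141, -0.0, 1.752]
force: [-0.5, 0.1, 0.2]
grip_width: 0.0002
grip_force: 0.0
```

Emit:
{"api": "apply_moves", "payload": {
  "deltas": [
    [255,0,0,-0.2,0,0,0],
    [255,0,0,0,0,0,0]
  ]
}}

```text
time_s: 10.0
ee_pos: [0.5244, -0.0022, 0.1904]
eef_rot: [-3.141, -0.0, 1.752]
force: [0.4, 0.5, 0.4]
grip_width: 0.0002
grip_force: 0.0
```

Emit:
{"api": "apply_moves", "payload": {
  "deltas": [
    [255,0,0,-0.2,0,0,0],
    [255,0,0,0,0,0,0]
  ]
}}

```text
time_s: 10.2
ee_pos: [0.5244, -0.0022, 0.1883]
eef_rot: [-3.141, -0.0, 1.752]
force: [0.5, -0.1, -0.1]
grip_width: 0.0006
grip_force: 0.0
```

Emit:
{"api": "apply_moves", "payload": {
  "deltas": [
    [255,0,0,-0.1,0,0,0],
    [255,0,0,0,0,0,0]
  ]
}}

```text
time_s: 10.4
ee_pos: [0.5245, -0.0022, 0.1874]
eef_rot: [-3.141, -0.0, 1.752]
force: [-0.8, -0.4, -0.3]
grip_width: 0.0005
grip_force: 0.0
```

```bash
python3 -c "
from station import ctrl
print(ctrl.tip_reach)"
```

```text
0.025
```

Emit:
{"api": "apply_moves", "payload": {
  "deltas": [
    [255,0,0,-0.1,0,0,0],
    [255,0,0,0,0,0,0]
  ]
}}

```text
time_s: 10.6
ee_pos: [0.5245, -0.0021, 0.1865]
eef_rot: [-3.141, -0.0, 1.752]
force: [0.6, 0.1, -0.3]
grip_width: 0.0004
grip_force: 0.0
```

Emit:
{"api": "apply_moves", "payload": {
  "deltas": [
    [255,0,0,-0.1,0,0,0],
    [255,0,0,0,0,0,0]
  ]
}}

```text
time_s: 10.8
ee_pos: [0.5245, -0.0022, 0.1854]
eef_rot: [-3.141, -0.0, 1.752]
force: [0.2, 0.4, -0.2]
grip_width: 0.0007
grip_force: 0.0
```

Run:
```python
from h import *
a=ctrl.camera("scene");b=ctrl.camera("side")
A=red(a["img"]);B=red(b["img"]);print(A,B)
p=cv2.resize(a["img"][190:270,270:370],(400,320),interpolation=cv2.INTER_CUBIC);q=cv2.resize(b["img"][180:260,270:370],(400,320),interpolation=cv2.INTER_CUBIC)
cv2.imwrite("pics/c2.png",np.hstack([p,q])[:,:,::-1])
```

```text
[(array([276.2, 209. ]), 29, [273, 205, 7, 9]), (array([315.5, 229.9]), 94, [310, 225, 12, 11])] [(array([320.3, 228.4]), 118, [315, 222, 12, 14]), (array([376., 298.]), 140, [370, 291, 13, 15])]
```

View pics/c2.png

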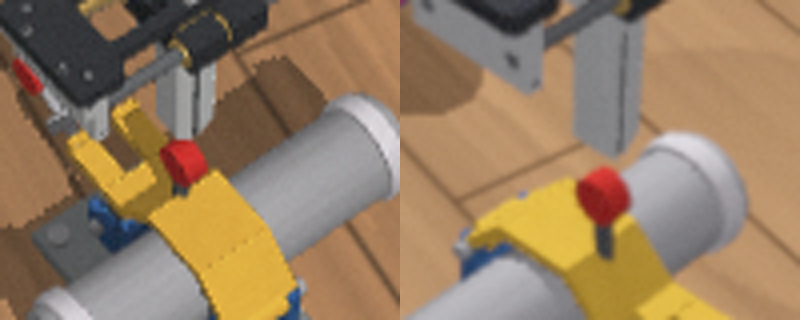

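The fingertips still stand a little above the knob in both views; tip at about side (323,218), knob at (320,228). I'll keep easing down.

Emit:
{"api": "apply_moves", "payload": {
  "deltas": [
    [255,0,0,-0.1,0,0,0],
    [255,0,0,-0.1,0,0,0],
    [255,0,0,0,0,0,0]
  ]
}}

```text
time_s: 11.2
ee_pos: [0.5244, -0.0022, 0.1834]
eef_rot: [-3.141, -0.0, 1.752]
force: [0.6, 0.3, 0.0]
grip_width: 0.0005
grip_force: 0.0
```

Emit:
{"api": "apply_moves", "payload": {
  "deltas": [
    [255,0,0,-0.1,0,0,0],
    [255,0,0,-0.1,0,0,0],
    [255,0,0,0,0,0,0]
  ]
}}

```text
time_s: 11.5
ee_pos: [0.5245, -0.0022, 0.1814]
eef_rot: [-3.141, -0.0, 1.752]
force: [0.0, -0.6, -0.2]
grip_width: 0.0001
grip_force: 0.0
```

Run:
```python
from h import *
a=ctrl.camera("scene");b=ctrl.camera("side")
print(red(a["img"]),red(b["img"]))
print(tri(ray(a,(316.5,224)),ray(b,(323,218))))
# where the tip centre should project, for tip at tcp-25mm
o=ctrl.get_obs()
def proj(c,p):
    q=np.linalg.inv(c["pose"])@np.r_[p,1]; v=c["K"]@[q[0],-q[1],-q[2]]; return (v[:2]/v[2]).round(1)
for z in (.1604,.1564): print(proj(a,[.5245,-.0022,z]),proj(b,[.5245,-.0022,z]))
for z in (.15,.155): print("knob",proj(a,[.5243,-.0025,z]),proj(b,[.5243,-.0025,z]))
p=cv2.resize(a["img"][190:270,270:370],(400,320),interpolation=cv2.INTER_CUBIC);q=cv2.resize(b["img"][180:260,270:370],(400,320),interpolation=cv2.INTER_CUBIC)
cv2.imwrite("pics/c3.png",np.hstack([p,q])[:,:,::-1])
```

```text
[(array([315.6, 230.2]), 87, [310, 226, 12, 10])] [(array([320.3, 228.4]), 113, [315, 222, 12, 14]), (array([376. , 297.9]), 139, [370, 291, 13, 15])]
(array([ 5.25041377e-01, -1.93767161e-04,  1.80009274e-01]), np.float64(0.006922316482335633))
[314.6 228. ] [321.3 226.5]
[314.6 229. ] [321.2 228.1]
knob [314.5 230.4] [321.1 230.7]
knob [314.6 229.2] [321.2 228.8]
```

View pics/c3.png

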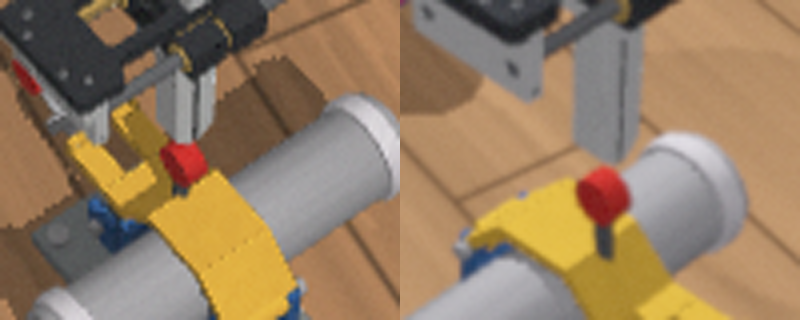

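The closed fingertips stand about 15 mm higher than nominal (the tips retract as they close), with a gap still at side row 220 against knob top 222. Continuing down slowly; contact will calibrate the tips.

Emit:
{"api": "apply_moves", "payload": {
  "deltas": [
    [255,0,0,-0.1,0,0,0],
    [255,0,0,-0.1,0,0,0],
    [255,0,0,0,0,0,0]
  ]
}}

```text
time_s: 11.9
ee_pos: [0.5244, -0.0022, 0.1794]
eef_rot: [-3.141, -0.0, 1.752]
force: [-0.6, 0.0, 0.5]
grip_width: 0.0006
grip_force: 0.0
```

Emit:
{"api": "apply_moves", "payload": {
  "deltas": [
    [255,0,0,-0.1,0,0,0],
    [255,0,0,-0.1,0,0,0],
    [255,0,0,0,0,0,0]
  ]
}}

```text
time_s: 12.2
ee_pos: [0.5244, -0.0022, 0.1774]
eef_rot: [-3.141, -0.0, 1.752]
force: [-0.2, -0.6, 0.1]
grip_width: 0.0004
grip_force: 0.0
```

Emit:
{"api": "apply_moves", "payload": {
  "deltas": [
    [255,0,0,-0.1,0,0,0],
    [255,0,0,-0.1,0,0,0],
    [255,0,0,0,0,0,0]
  ]
}}

```text
time_s: 12.5
ee_pos: [0.5244, -0.0022, 0.1754]
eef_rot: [-3.141, -0.0, 1.752]
force: [0.4, -0.0, -0.4]
grip_width: 0.0005
grip_force: 0.0
```

Emit:
{"api": "apply_moves", "payload": {
  "deltas": [
    [255,0,0,-0.1,0,0,0],
    [255,0,0,-0.1,0,0,0],
    [255,0,0,0,0,0,0]
  ]
}}

```text
time_s: 12.8
ee_pos: [0.5244, -0.0022, 0.1734]
eef_rot: [-3.141, -0.0, 1.752]
force: [0.0, -0.1, -0.4]
grip_width: 0.0009
grip_force: 0.0
```

Emit:
{"api": "apply_moves", "payload": {
  "deltas": [
    [255,0,0,-0.1,0,0,0],
    [255,0,0,-0.1,0,0,0],
    [255,0,0,0,0,0,0]
  ]
}}

```text
time_s: 13.1
ee_pos: [0.5244, -0.0022, 0.1714]
eef_rot: [-3.141, -0.0, 1.752]
force: [-0.2, -0.3, 0.5]
grip_width: 0.0006
grip_force: 0.0
```

Run:
```python
from h import *
o=ctrl.get_obs();print(o["ee_pos"],o["force"])
a=ctrl.camera("scene");b=ctrl.camera("side")
print(red(a["img"]),red(b["img"]))
c=ctrl.camera("wrist")
p=cv2.resize(a["img"][190:270,270:370],(400,320),interpolation=cv2.INTER_CUBIC);q=cv2.resize(b["img"][180:260,270:370],(400,320),interpolation=cv2.INTER_CUBIC)
w=cv2.resize(c["img"][180:420,140:500],(420,280))
im=np.zeros((600,800,3),np.uint8);im[:320]=np.hstack([p,q]);im[320:,:420]=w
cv2.imwrite("pics/c4.png",im[:,:,::-1])
```

```text
[ 0.52443776 -0.00217627  0.1713902 ] [-0.16347021 -0.33567535  0.48002699]
[(array([315.6, 231. ]), 71, [310, 227, 12, 9])] [(array([320.1, 229.4]), 98, [315, 224, 12, 12]), (array([376., 298.]), 139, [370, 291, 13, 15])]
```

View pics/c4.png

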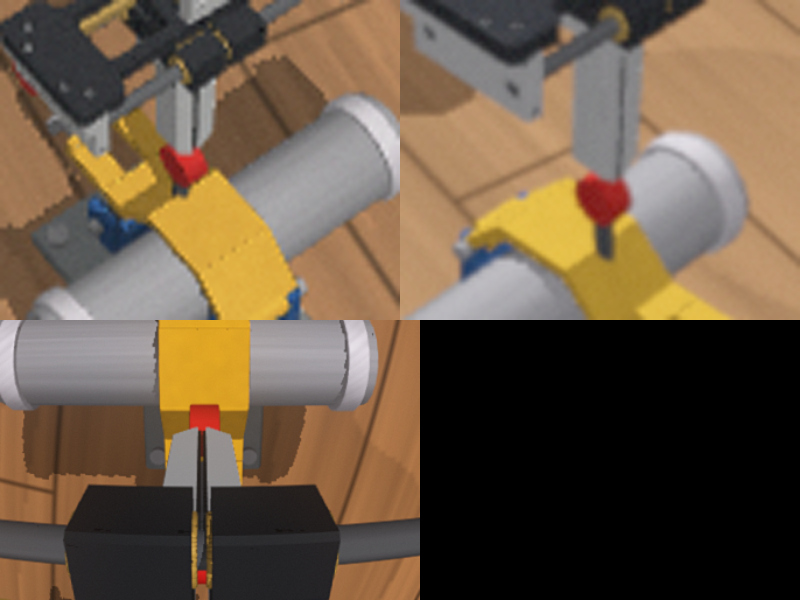

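The fingertips now sit just above the knob, hiding its upper edge (side row about 225). Still no contact force, so I continue in 1 mm steps.

Emit:
{"api": "apply_moves", "payload": {
  "deltas": [
    [255,0,0,-0.1,0,0,0],
    [255,0,0,0,0,0,0]
  ]
}}

```text
time_s: 13.45
ee_pos: [0.5245, -0.0022, 0.1704]
eef_rot: [-3.141, -0.0, 1.752]
force: [0.6, -0.8, 0.9]
grip_width: 0.0005
grip_force: 0.0
```

Emit:
{"api": "apply_moves", "payload": {
  "deltas": [
    [255,0,0,-0.1,0,0,0],
    [255,0,0,0,0,0,0]
  ]
}}

```text
time_s: 13.65
ee_pos: [0.5244, -0.0022, 0.1694]
eef_rot: [-3.141, -0.0, 1.752]
force: [-0.6, 0.0, 0.0]
grip_width: 0.0006
grip_force: 0.0
```

Emit:
{"api": "apply_moves", "payload": {
  "deltas": [
    [255,0,0,-0.1,0,0,0],
    [255,0,0,0,0,0,0]
  ]
}}

```text
time_s: 13.85
ee_pos: [0.5245, -0.0022, 0.1684]
eef_rot: [-3.141, -0.0, 1.752]
force: [1.0, -0.5, -0.1]
grip_width: 0.0
grip_force: 0.0
```

Emit:
{"api": "apply_moves", "payload": {
  "deltas": [
    [255,0,0,-0.1,0,0,0],
    [255,0,0,-0.1,0,0,0],
    [255,0,0,0,0,0,0]
  ]
}}

```text
time_s: 14.15
ee_pos: [0.5244, -0.0022, 0.1664]
eef_rot: [-3.141, -0.0, 1.752]
force: [-0.3, 0.2, -0.2]
grip_width: 0.0006
grip_force: 0.0
```

Emit:
{"api": "apply_moves", "payload": {
  "deltas": [
    [255,0,0,-0.1,0,0,0],
    [255,0,0,-0.1,0,0,0],
    [255,0,0,0,0,0,0]
  ]
}}

```text
time_s: 14.45
ee_pos: [0.5248, -0.0028, 0.1653]
eef_rot: [3.141, 0.001, 1.752]
force: [-2.4, -4.8, 6.8]
grip_width: 0.0007
grip_force: 3.3
```

Run:
```python
from h import *
o=ctrl.get_obs();print(o["ee_pos"],o["force"])
a=ctrl.camera("scene");b=ctrl.camera("side")
print(red(a["img"]),red(b["img"]))
p=cv2.resize(a["img"][190:270,270:370],(400,320),interpolation=cv2.INTER_CUBIC);q=cv2.resize(b["img"][180:260,270:370],(400,320),interpolation=cv2.INTER_CUBIC)
cv2.imwrite("pics/c5.png",np.hstack([p,q])[:,:,::-1])
```

```text
[ 0.5247517  -0.0027732   0.16527798] [-2.37768124 -4.75779629  6.81644315]
[(array([315.4, 231.4]), 58, [310, 227, 11, 9])] [(array([320.1, 230.6]), 76, [315, 226, 12, 10]), (array([376., 298.]), 141, [370, 291, 13, 15])]
```

View pics/c5.png

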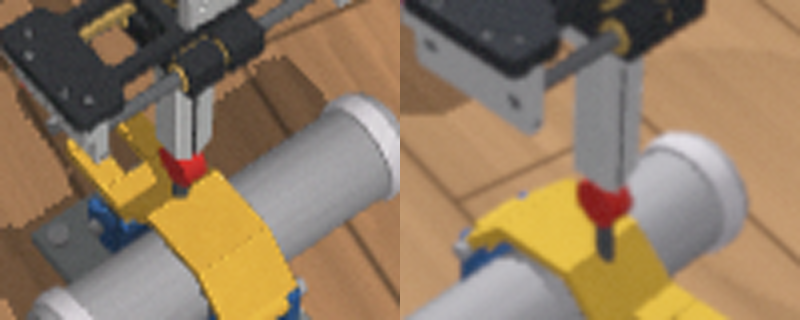

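Contact at last: about 8 N, with the knob dragging the tips toward -y as the cap turns. So the closed tips reach only a few mm past the TCP. Pressing on down in small steps to the hard stop.

Emit:
{"api": "apply_moves", "payload": {
  "deltas": [
    [255,0,-0.1,-0.12,0,0,0],
    [255,0,0,0,0,0,0]
  ]
}}

```text
time_s: 14.75
ee_pos: [0.5249, -0.0039, 0.1642]
eef_rot: [3.14, 0.001, 1.752]
force: [-1.2, -4.6, 7.6]
grip_width: 0.0006
grip_force: 3.6
```

Emit:
{"api": "apply_moves", "payload": {
  "deltas": [
    [255,0,-0.08,-0.12,0,0,0],
    [255,0,0,0,0,0,0]
  ]
}}

```text
time_s: 14.95
ee_pos: [0.5251, -0.0048, 0.1633]
eef_rot: [3.14, 0.002, 1.752]
force: [-1.7, -4.4, 8.4]
grip_width: 0.0005
grip_force: 4.3
```

Emit:
{"api": "apply_moves", "payload": {
  "deltas": [
    [255,0,-0.05,-0.12,0,0,0],
    [255,0,0,0,0,0,0]
  ]
}}

```text
time_s: 15.15
ee_pos: [0.5253, -0.0056, 0.1624]
eef_rot: [3.139, 0.003, 1.751]
force: [-1.6, -7.0, 11.4]
grip_width: 0.0003
grip_force: 5.5
```

Emit:
{"api": "apply_moves", "payload": {
  "deltas": [
    [255,0,-0.05,-0.12,0,0,0],
    [255,0,0,0,0,0,0]
  ]
}}

```text
time_s: 15.35
ee_pos: [0.5254, -0.0062, 0.1617]
eef_rot: [3.139, 0.003, 1.751]
force: [-2.8, -8.6, 15.9]
grip_width: 0.0005
grip_force: 8.0
```

```bash
python3 look.py
```

```text
{'time_s': 15.35, 'ee_pos': [0.5254, -0.0062, 0.1617], 'force': [-2.8406, -8.6241, 15.9245], 'grip_width': 0.0005}
w (array([314.6, 263.8]), 478, [302, 254, 26, 25]) [0.5238 0.0044 0.15  ] [ 0.5288 -0.0197  0.0766]
w (array([312.5, 401.6]), 113, [309, 395, 8, 15]) [ 0.5397 -0.0896  0.15  ] [ 0.5508 -0.1496  0.0766]
[(array([314.8, 231.4]), 60, [309, 227, 12, 9])] [(array([321.2, 232.9]), 74, [316, 228, 12, 11]), (array([376. , 298.1]), 138, [370, 291, 13, 15])]
tri [ 0.5237 -0.0031  0.1449] 0.0008
```

Emit:
{"api": "apply_moves", "payload": {
  "deltas": [
    [255,0,0,-0.1,0,0,0],
    [255,0,0,0,0,0,0]
  ]
}}

```text
time_s: 15.7
ee_pos: [0.5255, -0.0063, 0.1615]
eef_rot: [3.138, 0.003, 1.751]
force: [-6.1, -8.3, 23.7]
grip_width: 0.0004
grip_force: 11.9
```

Emit:
{"api": "apply_moves", "payload": {
  "deltas": [
    [255,0,0,-0.1,0,0,0],
    [255,0,0,0,0,0,0],
    [255,0,0,0,0,0,0]
  ]
}}

```text
time_s: 16.0
ee_pos: [0.5256, -0.0063, 0.1613]
eef_rot: [3.137, 0.004, 1.751]
force: [-10.3, -9.1, 31.6]
grip_width: 0.0006
grip_force: 15.8
```

Hard stop: 8 N per 0.2 mm, so the cap is home. Rise and look again.

Emit:
{"api": "apply_moves", "payload": {
  "deltas": [
    [255,0,0,0.4,0,0,0],
    [255,0,0,1.5,0,0,0],
    [80,0,0,2.5,0,0,0],
    [80,0,0,2.5,0,0,0],
    [80,0,0,0,0,0,0],
    [80,0,0,0,0,0,0],
    [80,0,0,0,0,0,0]
  ]
}}

```text
time_s: 16.7
ee_pos: [0.5241, -0.0049, 0.2256]
eef_rot: [-3.14, -0.0, 1.752]
force: [-0.7, -0.8, -0.0]
grip_width: 0.037
grip_force: 0.0
```

```bash
python3 look.py
```

```text
{'time_s': 16.7, 'ee_pos': [0.5241, -0.0049, 0.2256], 'force': [-0.7107, -0.8002, -0.0422], 'grip_width': 0.037}
w (array([315.9, 247.9]), 656, [306, 231, 20, 35]) [ 0.5252 -0.0032  0.15  ] [ 0.5295 -0.0236  0.0766]
w (array([314.9, 353.6]), 152, [309, 347, 13, 13]) [ 0.5405 -0.0901  0.15  ] [ 0.5492 -0.1354  0.0766]
[(array([277.9, 207.3]), 72, [273, 202, 11, 11]), (array([314.5, 229.6]), 98, [309, 224, 12, 12])] [(array([321.5, 230.9]), 117, [316, 224, 12, 15]), (array([376., 298.]), 140, [370, 291, 13, 15])]
tri [ 0.5496 -0.1439  0.0768] 0.0003
tri [ 0.5238 -0.004   0.1509] 0.0004
```

Emit:
{"api": "apply_moves", "payload": {
  "deltas": [
    [80,0.5,-2.8,0,0,0,0],
    [80,0.5,-2.8,0,0,0,0],
    [80,0.55,-2.8,0,0,0,0],
    [80,0.55,-2.8,-1,0,0,0],
    [80,0.55,-2.68,-3,0,0,0],
    [80,0,0,-4,0,0,0],
    [80,0,0,-4,0,0,0],
    [80,0,0,-2,0,0,0],
    [80,0,0,-1,0,0,0],
    [80,0,0,0,0,0,0]
  ],
  "grip_force": 12
}}

```text
time_s: 17.85
ee_pos: [0.5506, -0.1436, 0.0757]
eef_rot: [-3.14, -0.001, 1.752]
force: [0.0, 0.1, 0.2]
grip_width: 0.0644
grip_force: 0.0
```

Emit:
{"api": "apply_moves", "payload": {
  "deltas": [
    [255,0,0,0,0,0,0],
    [255,0,0,0,0,0,0],
    [255,0,0,0,0,0,0],
    [255,0,0,0,0,0,0],
    [255,0,0,0,0,0,0],
    [255,0,0,0,0,0,0],
    [255,0,0,0,0,0,0],
    [255,0,0,0,0,0,0]
  ]
}}

```text
time_s: 18.65
ee_pos: [0.5512, -0.1438, 0.0769]
eef_rot: [3.141, 0.0, 1.752]
force: [1.2, 0.4, -0.6]
grip_width: 0.0141
grip_force: 12.0
```

Emit:
{"api": "apply_moves", "payload": {
  "deltas": [
    [255,0.05,0,0,0,0,0],
    [255,0,0,0,0,0,0],
    [255,0.05,-0.26,0.14,0,0,0],
    [255,0.05,-0.26,0.14,0,0,0],
    [255,0.05,-0.26,0.14,0,0,0],
    [255,0,0,0,0,0,0],
    [255,0,0,0,0,0,0]
  ],
  "grip_force": 35
}}

```text
time_s: 19.35
ee_pos: [0.5525, -0.1507, 0.0803]
eef_rot: [-3.14, -0.002, 1.752]
force: [0.6, 7.5, -4.0]
grip_width: 0.0136
grip_force: 35.0
```

Emit:
{"api": "apply_moves", "payload": {
  "deltas": [
    [255,0.03,-0.15,0.08,0,0,0],
    [255,0.03,-0.14,0.08,0,0,0],
    [255,0,0,0,0,0,0],
    [255,0,0,0,0,0,0]
  ]
}}

```text
time_s: 19.75
ee_pos: [0.553, -0.1533, 0.0816]
eef_rot: [-3.14, -0.003, 1.752]
force: [-0.1, 8.9, -4.9]
grip_width: 0.0135
grip_force: 35.0
```

Run:
```python
import numpy as np
u=np.array([.177,-.984])
t=np.linspace(1.092,0,21); x=11.3*np.sin(t); z=11.3*np.cos(t)
for a,b,c in zip(np.diff(x),np.diff(z),t[1:]): print(round(c,2),(u*a).round(2),round(b,2))
```

```text
1.04 [-0.05  0.29] 0.54
0.98 [-0.06  0.32] 0.52
0.93 [-0.06  0.35] 0.5
0.87 [-0.07  0.38] 0.48
0.82 [-0.07  0.4 ] 0.46
0.76 [-0.08  0.43] 0.44
0.71 [-0.08  0.45] 0.41
0.66 [-0.08  0.47] 0.39
0.6 [-0.09  0.49] 0.36
0.55 [-0.09  0.51] 0.33
0.49 [-0.09  0.53] 0.31
0.44 [-0.1   0.54] 0.28
0.38 [-0.1   0.56] 0.25
0.33 [-0.1   0.57] 0.21
0.27 [-0.1   0.58] 0.18
0.22 [-0.11  0.59] 0.15
0.16 [-0.11  0.6 ] 0.12
0.11 [-0.11  0.6 ] 0.08
0.05 [-0.11  0.6 ] 0.05
0.0 [-0.11  0.61] 0.02
```

Emit:
{"api": "apply_moves", "payload": {
  "deltas": [
    [255,-0.05,0.29,0.54,0,0,0],
    [255,-0.06,0.32,0.52,0,0,0],
    [255,-0.06,0.35,0.5,0,0,0],
    [255,-0.07,0.38,0.48,0,0,0],
    [255,-0.07,0.4,0.46,0,0,0],
    [255,-0.08,0.43,0.44,0,0,0],
    [255,-0.08,0.45,0.41,0,0,0],
    [255,0,0,0,0,0,0]
  ]
}}

```text
time_s: 20.55
ee_pos: [0.5488, -0.1277, 0.1163]
eef_rot: [-3.141, -0.0, 1.752]
force: [-0.2, 4.7, -9.5]
grip_width: 0.0137
grip_force: 35.0
```

Emit:
{"api": "apply_moves", "payload": {
  "deltas": [
    [255,-0.08,0.49,0.34,0,0,0],
    [255,-0.09,0.5,0.34,0,0,0],
    [255,-0.09,0.51,0.33,0,0,0],
    [255,-0.09,0.53,0.31,0,0,0],
    [255,-0.1,0.54,0.27,0,0,0],
    [255,-0.1,0.56,0.24,0,0,0],
    [255,-0.1,0.57,0.2,0,0,0],
    [255,0,0,0,0,0,0]
  ]
}}

```text
time_s: 21.35
ee_pos: [0.5425, -0.0908, 0.137]
eef_rot: [3.141, 0.0, 1.752]
force: [-1.1, 1.6, -5.3]
grip_width: 0.0135
grip_force: 35.0
```

Run:
```python
from h import *
o=ctrl.get_obs();print(o["force"],o["ee_pos"])
a=ctrl.camera("scene");b=ctrl.camera("side")
print(red(a["img"]),red(b["img"]))
A=red(a["img"]);B=red(b["img"])
for x in A:
  for y in B:
    p,g=tri(ray(a,x[0]),ray(b,y[0]))
    if g<.02: print("tri",p.round(4),round(g,4))
p=cv2.resize(a["img"][180:280,240:365],(400,320),interpolation=cv2.INTER_CUBIC);q=cv2.resize(b["img"][200:300,290:415],(400,320),interpolation=cv2.INTER_CUBIC)
cv2.imwrite("pics/c6.png",np.hstack([p,q])[:,:,::-1])
```

```text
[-1.136236    1.60155081 -5.25069481] [ 0.54254242 -0.09077808  0.13699464]
[(array([292. , 207.4]), 38, [290, 202, 6, 11]), (array([314.5, 229.6]), 97, [309, 224, 12, 12])] [(array([360. , 264.6]), 68, [353, 257, 12, 14])]
tri [ 0.5387 -0.0959  0.131 ] 0.0096
```

View pics/c6.png

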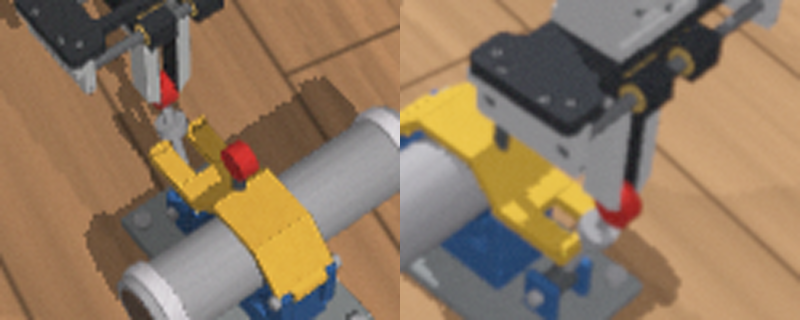

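The knob now sits at the very ends of the fingers and has slipped partly through. I'll swing back clear of the lip, let go and regrasp about 10 mm deeper with more grip.

Emit:
{"api": "apply_moves", "payload": {
  "deltas": [
    [255,0.1,-0.57,-0.24,0,0,0],
    [255,0.1,-0.56,-0.27,0,0,0],
    [255,0.1,-0.54,-0.3,0,0,0],
    [255,0.09,-0.53,-0.34,0,0,0],
    [255,0.09,-0.51,-0.36,0,0,0],
    [255,0.09,-0.5,-0.37,0,0,0],
    [255,0.08,-0.49,-0.37,0,0,0],
    [255,0,0,0,0,0,0]
  ]
}}

```text
time_s: 22.25
ee_pos: [0.5488, -0.1286, 0.1131]
eef_rot: [-3.141, -0.001, 1.751]
force: [-0.7, 4.5, -4.9]
grip_width: 0.0131
grip_force: 35.0
```

Emit:
{"api": "apply_moves", "payload": {
  "deltas": [
    [80,0,0,0,0,0,0],
    [80,0,0,0,0,0,0],
    [80,0,0,0,0,0,0],
    [80,0,0,0,0,0,0],
    [80,0,0,0,0,0,0]
  ]
}}

```text
time_s: 22.75
ee_pos: [0.549, -0.1284, 0.114]
eef_rot: [3.141, 0.0, 1.752]
force: [0.3, -0.6, 0.2]
grip_width: 0.0499
grip_force: 0.0
```

```bash
python3 look.py
```

```text
{'time_s': 22.75, 'ee_pos': [0.549, -0.1284, 0.114], 'force': [0.3043, -0.5884, 0.151], 'grip_width': 0.0499}
w (array([312.3,  20.7]), 1582, [294, 0, 38, 45]) [ 0.5258 -0.0061  0.15  ] [0.5211 0.019  0.0766]
w (array([312.1, 270.5]), 1285, [299, 247, 28, 48]) [ 0.5438 -0.1054  0.15  ] [ 0.5483 -0.1308  0.0766]
[(array([282.8, 206.4]), 76, [278, 201, 11, 12]), (array([314.5, 229.6]), 97, [309, 224, 12, 12])] [(array([321.5, 231. ]), 114, [316, 225, 12, 14]), (array([370.6, 282.2]), 83, [367, 275, 9, 14])]
tri [ 0.5469 -0.1241  0.1042] 0.0044
tri [ 0.5238 -0.0041  0.1508] 0.0004
```

Emit:
{"api": "apply_moves", "payload": {
  "deltas": [
    [80,-0.1,0.4,-0.6,0,0,0],
    [80,-0.05,0.3,-0.7,0,0,0],
    [80,0,0,-0.65,0,0,0],
    [255,0,0,0,0,0,0],
    [255,0,0,0,0,0,0],
    [255,0,0,0,0,0,0],
    [255,0,0,0,0,0,0],
    [255,0,0,0,0,0,0],
    [255,0,0,0,0,0,0],
    [255,0,0,0,0,0,0]
  ],
  "grip_force": 20
}}

```text
time_s: 23.9
ee_pos: [0.5474, -0.1213, 0.0944]
eef_rot: [3.141, 0.0, 1.752]
force: [0.8, -0.2, -0.3]
grip_width: 0.0138
grip_force: 20.0
```

Emit:
{"api": "apply_moves", "payload": {
  "deltas": [
    [255,0,0,0,0,0,0],
    [255,0,0,0,0,0,0],
    [255,0,0,0,0,0,0],
    [255,0,0,0,0,0,0]
  ],
  "grip_force": 50
}}

```text
time_s: 24.3
ee_pos: [0.5475, -0.1213, 0.0944]
eef_rot: [3.141, 0.0, 1.752]
force: [0.7, 0.6, 0.1]
grip_width: 0.0133
grip_force: 50.0
```

Emit:
{"api": "apply_moves", "payload": {
  "deltas": [
    [255,0.05,-0.26,0.29,0,0,0],
    [255,0.05,-0.26,0.29,0,0,0],
    [255,0.05,-0.26,0.29,0,0,0],
    [255,0,0,0,0,0,0],
    [255,0,0,0,0,0,0]
  ]
}}

```text
time_s: 24.8
ee_pos: [0.5485, -0.1284, 0.1024]
eef_rot: [-3.14, -0.002, 1.752]
force: [1.5, 7.1, -7.8]
grip_width: 0.0137
grip_force: 50.0
```

Run:
```python
import numpy as np
u=np.array([.177,-.984])
t=np.linspace(.735,0,15); x=11.2*np.sin(t); z=11.2*np.cos(t)
for a,b,c in zip(np.diff(x),np.diff(z),t[1:]): print(round(c,2),(u*a).round(2),round(b,2))
```

```text
0.68 [-0.08  0.44] 0.38
0.63 [-0.08  0.46] 0.36
0.58 [-0.09  0.48] 0.33
0.52 [-0.09  0.49] 0.31
0.47 [-0.09  0.51] 0.28
0.42 [-0.09  0.52] 0.25
0.37 [-0.1   0.53] 0.23
0.32 [-0.1   0.55] 0.2
0.26 [-0.1   0.55] 0.17
0.21 [-0.1   0.56] 0.14
0.16 [-0.1   0.57] 0.11
0.1 [-0.1   0.57] 0.08
0.05 [-0.1   0.58] 0.05
0.0 [-0.1   0.58] 0.02
```

Emit:
{"api": "apply_moves", "payload": {
  "deltas": [
    [255,-0.08,0.44,0.38,0,0,0],
    [255,-0.08,0.46,0.36,0,0,0],
    [255,-0.09,0.48,0.33,0,0,0],
    [255,-0.09,0.49,0.31,0,0,0],
    [255,-0.09,0.51,0.28,0,0,0],
    [255,0,0,0,0,0,0],
    [255,0,0,0,0,0,0]
  ]
}}

```text
time_s: 25.5
ee_pos: [0.5444, -0.1049, 0.1197]
eef_rot: [-3.141, -0.001, 1.752]
force: [-0.6, 4.2, -10.3]
grip_width: 0.0135
grip_force: 50.0
```

Emit:
{"api": "apply_moves", "payload": {
  "deltas": [
    [255,-0.09,0.52,0.24,0,0,0],
    [255,-0.1,0.53,0.22,0,0,0],
    [255,-0.1,0.55,0.18,0,0,0],
    [255,-0.1,0.55,0.16,0,0,0],
    [255,0,0,0,0,0,0],
    [255,0,0,0,0,0,0]
  ]
}}

```text
time_s: 26.1
ee_pos: [0.5406, -0.0834, 0.1277]
eef_rot: [-3.142, -0.001, 1.752]
force: [0.0, 1.4, -10.2]
grip_width: 0.0135
grip_force: 50.0
```

Emit:
{"api": "apply_moves", "payload": {
  "deltas": [
    [255,-0.1,0.56,0.13,0,0,0],
    [255,-0.1,0.57,0.1,0,0,0],
    [255,-0.1,0.57,0.08,0,0,0],
    [255,0,0,0,0,0,0]
  ]
}}

```text
time_s: 26.5
ee_pos: [0.5376, -0.0661, 0.1309]
eef_rot: [3.142, 0.0, 1.752]
force: [0.2, -2.5, -9.6]
grip_width: 0.0137
grip_force: 50.0
```

Emit:
{"api": "apply_moves", "payload": {
  "deltas": [
    [255,-0.1,0.5,0.04,0,0,0],
    [255,0,0,0,0,0,0]
  ]
}}

```text
time_s: 26.7
ee_pos: [0.5367, -0.0614, 0.1312]
eef_rot: [3.142, 0.0, 1.752]
force: [1.3, -3.6, -10.1]
grip_width: 0.0133
grip_force: 50.0
```

Emit:
{"api": "apply_moves", "payload": {
  "deltas": [
    [255,-0.05,0.3,0.01,0,0,0],
    [255,0,0,0,0,0,0]
  ]
}}

```text
time_s: 26.9
ee_pos: [0.5362, -0.0587, 0.1313]
eef_rot: [3.142, 0.0, 1.752]
force: [0.0, -3.2, -9.8]
grip_width: 0.0134
grip_force: 50.0
```

Emit:
{"api": "apply_moves", "payload": {
  "deltas": [
    [255,-0.04,0.2,0,0,0,0],
    [255,0,0,0,0,0,0]
  ]
}}

```text
time_s: 27.1
ee_pos: [0.5358, -0.0567, 0.1313]
eef_rot: [3.142, 0.0, 1.752]
force: [0.7, -4.3, -9.7]
grip_width: 0.0134
grip_force: 50.0
```

Emit:
{"api": "apply_moves", "payload": {
  "deltas": [
    [255,-0.03,0.15,0,0,0,0],
    [255,0,0,0,0,0,0]
  ]
}}

```text
time_s: 27.3
ee_pos: [0.5355, -0.0552, 0.1313]
eef_rot: [3.141, 0.0, 1.752]
force: [0.8, -4.7, -11.3]
grip_width: 0.0133
grip_force: 50.0
```

Emit:
{"api": "apply_moves", "payload": {
  "deltas": [
    [255,-0.03,0.15,0,0,0,0],
    [255,0,0,0,0,0,0]
  ]
}}

```text
time_s: 27.5
ee_pos: [0.5352, -0.0537, 0.1313]
eef_rot: [3.141, 0.0, 1.752]
force: [0.7, -4.7, -10.0]
grip_width: 0.0135
grip_force: 50.0
```

Emit:
{"api": "apply_moves", "payload": {
  "deltas": [
    [255,-0.03,0.15,0,0,0,0],
    [255,0,0,0,0,0,0]
  ]
}}

```text
time_s: 27.7
ee_pos: [0.5349, -0.0522, 0.1313]
eef_rot: [3.142, -0.0, 1.752]
force: [0.6, -4.5, -9.9]
grip_width: 0.0134
grip_force: 50.0
```

Emit:
{"api": "apply_moves", "payload": {
  "deltas": [
    [255,-0.03,0.15,0,0,0,0],
    [255,0,0,0,0,0,0]
  ]
}}

```text
time_s: 27.9
ee_pos: [0.5347, -0.0508, 0.1313]
eef_rot: [3.141, 0.0, 1.752]
force: [0.9, -4.7, -9.5]
grip_width: 0.0132
grip_force: 50.0
```

```bash
python3 look.py
```

```text
{'time_s': 27.9, 'ee_pos': [0.5347, -0.0508, 0.1313], 'force': [0.882, -4.7223, -9.4558], 'grip_width': 0.0132}
w (array([312.8, 203.2]), 1850, [296, 175, 34, 58]) [ 0.5252 -0.003   0.15  ] [ 0.5273 -0.0144  0.0766]
w (array([312.2, 310.5]), 1371, [298, 286, 30, 50]) [ 0.5342 -0.0539  0.15  ] [ 0.5404 -0.0884  0.0766]
[(array([314.5, 229.6]), 97, [309, 224, 12, 12])] [(array([345.4, 250.5]), 91, [342, 243, 9, 15])]
```

Emit:
{"api": "apply_moves", "payload": {
  "deltas": [
    [255,-0.03,0.15,0,0,0,0],
    [255,0,0,0,0,0,0]
  ]
}}

```text
time_s: 28.25
ee_pos: [0.5344, -0.0493, 0.1313]
eef_rot: [3.142, 0.0, 1.752]
force: [1.4, -4.3, -10.1]
grip_width: 0.0132
grip_force: 50.0
```

Emit:
{"api": "apply_moves", "payload": {
  "deltas": [
    [255,-0.03,0.15,0,0,0,0],
    [255,0,0,0,0,0,0]
  ]
}}

```text
time_s: 28.45
ee_pos: [0.534, -0.0478, 0.1313]
eef_rot: [3.141, 0.0, 1.752]
force: [0.4, -4.7, -9.5]
grip_width: 0.0138
grip_force: 50.0
```

```bash
python3 look.py | grep -v tri
```

```text
{'time_s': 28.45, 'ee_pos': [0.534, -0.0478, 0.1313], 'force': [0.3701, -4.7453, -9.4787], 'grip_width': 0.0138}
w (array([312.9, 210.1]), 1844, [297, 182, 33, 58]) [ 0.5252 -0.003   0.15  ] [ 0.5275 -0.0158  0.0766]
w (array([312.3, 311.3]), 1363, [298, 287, 30, 49]) [ 0.5337 -0.0512  0.15  ] [ 0.5399 -0.0859  0.0766]
[(array([314.5, 229.6]), 97, [309, 224, 12, 12])] [(array([344.2, 249.8]), 92, [341, 243, 9, 14])]
```

Emit:
{"api": "apply_moves", "payload": {
  "deltas": [
    [255,-0.03,0.15,0,0,0,0],
    [255,0,0,0,0,0,0]
  ]
}}

```text
time_s: 28.8
ee_pos: [0.5338, -0.0463, 0.1313]
eef_rot: [3.141, 0.0, 1.752]
force: [1.2, -5.4, -9.5]
grip_width: 0.0134
grip_force: 50.0
```

Emit:
{"api": "apply_moves", "payload": {
  "deltas": [
    [255,-0.03,0.15,0,0,0,0],
    [255,0,0,0,0,0,0]
  ]
}}

```text
time_s: 29.0
ee_pos: [0.5335, -0.0451, 0.1314]
eef_rot: [3.141, 0.001, 1.752]
force: [1.5, -6.7, -10.0]
grip_width: 0.0134
grip_force: 50.0
```

Emit:
{"api": "apply_moves", "payload": {
  "deltas": [
    [255,-0.03,0.15,0,0,0,0],
    [255,0,0,0,0,0,0]
  ]
}}

```text
time_s: 29.2
ee_pos: [0.5333, -0.0439, 0.1314]
eef_rot: [3.141, 0.001, 1.752]
force: [1.2, -8.5, -9.5]
grip_width: 0.0135
grip_force: 50.0
```

Emit:
{"api": "apply_moves", "payload": {
  "deltas": [
    [255,-0.02,0.1,0,0,0,0],
    [255,0,0,0,0,0,0]
  ]
}}

```text
time_s: 29.4
ee_pos: [0.5332, -0.0431, 0.1314]
eef_rot: [3.141, 0.002, 1.752]
force: [2.2, -11.2, -9.5]
grip_width: 0.0135
grip_force: 50.0
```

Emit:
{"api": "apply_moves", "payload": {
  "deltas": [
    [255,0,0,-0.2,0,0,0],
    [255,0,0,-0.2,0,0,0],
    [255,0,0,0,0,0,0]
  ]
}}

```text
time_s: 29.7
ee_pos: [0.5332, -0.0432, 0.1274]
eef_rot: [3.141, 0.002, 1.751]
force: [2.6, -9.9, -7.6]
grip_width: 0.0134
grip_force: 50.0
```

Emit:
{"api": "apply_moves", "payload": {
  "deltas": [
    [255,0,0,-0.2,0,0,0],
    [255,0,0,-0.2,0,0,0],
    [255,0,0,0,0,0,0]
  ]
}}

```text
time_s: 30.0
ee_pos: [0.5333, -0.0432, 0.1236]
eef_rot: [3.141, 0.002, 1.752]
force: [1.5, -10.8, -5.8]
grip_width: 0.0136
grip_force: 50.0
```

Emit:
{"api": "apply_moves", "payload": {
  "deltas": [
    [255,0,0,-0.15,0,0,0],
    [255,0,0,-0.1,0,0,0],
    [255,0,0,0,0,0,0]
  ]
}}

```text
time_s: 30.3
ee_pos: [0.5336, -0.0432, 0.1225]
eef_rot: [3.139, 0.002, 1.752]
force: [-2.7, -9.7, 5.0]
grip_width: 0.013
grip_force: 50.0
```

Emit:
{"api": "apply_moves", "payload": {
  "deltas": [
    [255,0,0,-0.1,0,0,0],
    [255,0,0,0,0,0,0]
  ]
}}

```text
time_s: 30.5
ee_pos: [0.5337, -0.0432, 0.1222]
eef_rot: [3.139, 0.002, 1.752]
force: [-4.8, -9.5, 12.0]
grip_width: 0.0131
grip_force: 50.0
```

Seated, with the contact felt after about 9 mm of easing down. Relieve the press and let go.

Emit:
{"api": "apply_moves", "payload": {
  "deltas": [
    [255,0.02,-0.08,0.15,0,0,0],
    [255,0,0,0,0,0,0],
    [80,0,0,0,0,0,0],
    [80,0,0,0,0,0,0],
    [80,0,0,0,0,0,0],
    [80,0,0,0,0,0,0],
    [80,0,0,1,0,0,0],
    [80,0,0,3,0,0,0],
    [80,0,0,4,0,0,0],
    [80,0,0,4,0,0,0]
  ]
}}

```text
time_s: 31.5
ee_pos: [0.5328, -0.0429, 0.2434]
eef_rot: [-3.142, -0.0, 1.752]
force: [0.0, -0.4, -0.2]
grip_width: 0.0642
grip_force: 0.0
```

Emit:
{"api": "apply_moves", "payload": {
  "deltas": [
    [80,-0.7,4,2,0,0,0],
    [80,-0.7,4,2,0,0,0],
    [80,-0.7,4,0,0,0,0],
    [80,-0.7,4,0,0,0,0],
    [80,0,0,0,0,0,0]
  ]
}}

```text
time_s: 32.0
ee_pos: [0.5042, 0.1205, 0.2823]
eef_rot: [3.141, -0.001, 1.756]
force: [0.2, -0.6, -0.3]
grip_width: 0.0643
grip_force: 0.0
```

```bash
python3 look.py
python3 - <<'E'
from h import *
a=ctrl.camera("scene");b=ctrl.camera("side")
p=cv2.resize(a["img"][180:280,250:375],(400,320),interpolation=cv2.INTER_CUBIC);q=cv2.resize(b["img"][200:300,270:395],(400,320),interpolation=cv2.INTER_CUBIC)
cv2.imwrite("pics/c7.png",np.hstack([p,q])[:,:,::-1])
E
```

```text
{'time_s': 32.0, 'ee_pos': [0.5042, 0.1205, 0.2823], 'force': [0.2236, -0.6146, -0.2847], 'grip_width': 0.0643}
w (array([311. , 351.2]), 199, [304, 344, 15, 16]) [0.5238 0.0028 0.15  ] [ 0.5318 -0.042   0.0766]
w (array([311. , 396.4]), 50, [305, 395, 13, 4]) [ 0.5342 -0.0535  0.15  ] [ 0.5446 -0.1114  0.0766]
[(array([299.8, 218.7]), 84, [295, 213, 11, 12]), (array([314.5, 229.7]), 95, [309, 224, 12, 12])] [(array([321.5, 231.1]), 115, [316, 225, 12, 14]), (array([342. , 252.3]), 130, [336, 246, 13, 14])]
tri [ 0.5338 -0.0561  0.1319] 0.0006
tri [ 0.5238 -0.0041  0.1505] 0.0004
```

View pics/c7.png

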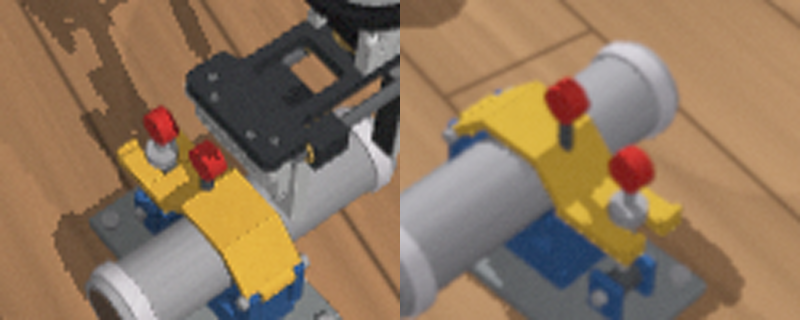

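The picture shows the cap shut and the bolt upright in its slot with the collar on the lug. The bolt knob is at z 0.132 (0.131 expected when seated) and 53 mm from the cap knob, exactly as expected. The gripper is clear, so I'm handing in.

```bash
python3 -c "
from station import ctrl
print(ctrl.hand_in())"
```

```text
the job is handed in; nothing more can be done
None
```

The job is handed in at about 32 s: the cap is home, the bolt stands upright in its slot with the collar seated behind the lip, and the gripper has let go and is clear; no verdict came back, and I did not re-measure the barrel or the other objects at the end.

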